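# Set the pressure cap on its first stop and hold it

### The arm

A 7-joint arm with a two-finger parallel gripper is mounted at the origin on the work surface. World frame = base frame: x ahead of the robot, y to its left, z up, the work surface at z = 0. Lengths are in m, angles in rad, forces in N, time in s.
With the tool pointing down it reaches from about 0.4 to 0.85 m from the base axis. Payload 10.4 kg.
Tool frame: the origin (TCP) lies at the very end of the fingers, on their centre line; the grasp point (between the pads) lies 19 mm behind it (r.grip_point_offset is the z of the grasp point in the tool frame, in m); z points along the fingers, y is the line along which they close (so a half turn about z gives the same grasp; the last joint's range is limited). The gripper opens to 87 mm and grips with 3 to 60 N. Pads are 19 mm wide; open, the fingers measure 117 mm over their backs; the gripper's body (75 mm by 190 mm) begins 51 mm behind the grasp point.
Start: joints at [1.1, 0.332, -0.065, 1.46, 0.022, 1.35, -0.088], TCP at [0.271, -0.563, 0.198] pointing down, gripper open.
Joint ranges: [-2.6, 2.6], [-0.5, 2.12], [-1.47, 1.34], [0.16, 2.42], [-1.27, 4.41], [0.06, 2.06], [-2.6, 2.6]. Speed limits (rad/s): [2.22, 2.22, 2.79, 2.79, 3.14, 3.14, 3.14].

### API

Orientations are given as a 3x3 rotation matrix whose columns are the frame's x, y, z axes.
In Python, from cell import r gives the robot as it stands. The module is installed in compiled form; this text tells all that it offers.
- The arm moves only by the tool servo_tool, never from a script. Its argument "plan" is a list that holds one entry, the list of rows, each a list of 4 numbers: the shift along the world's x, y, z in mm, then the turn about the world's z in rad. A call has exactly 8 rows; each row is the pose to reach, as a shift and turn from the pose commanded when the call began; what a row does not reach only later rows make up. A row lasts 1/12 s, in which the tool goes at most 41.7 mm and 7.16 degrees, less where a joint would pass 70% of its speed; a pose out of reach is approached as far as the arm can. A call with a gripper value outside its range is refused whole. "hand" is the opening, from 0 (shut) to 1 (fully open), set as the call begins (left out, the last holds). The fingers move at their own pace and stop on an object; the grip force is fixed at half the most. Time passes only in rows, so rows that repeat a pose let the fingers close, or fill a call up. It gives the time, the measured TCP pose, the force, the opening and the grip force at its end, in the units of the state.
- r.observe(): the state, without advancing time (a new reading comes with each control period).
- r.camera(name): name is "scene" or "top" or "wrist"; returns a dict with "image" (480x640x3 uint8, red, green, blue), "fx", "fy", "cx", "cy" (pixels), "origin" and "rotation" of the camera in the world; the wrist camera has in their place "T_tool_cam" (4x4, takes a point from camera to tool coordinates, whose origin is the TCP and whose axes are the flange's). Camera axes: x right, y up, looking along -z (the intrinsics and any distortion apply to the point x, -y, -z); pixel columns grow to the right and rows downward; lengths in m; the calibration is good to about 2 mm. A picture is of the moment at which its call begins: read the wrist's pose just before it. There is no depth.
- r.hand_in(): hands the job in; it is judged then, once.
Trained networks look in a picture, given as the dict that the camera call returned (one of the last four; its "shot" number tells which), for a name from the list of things; names that differ only in an ending like _2 or _b are one class to them, and where a whole thing is asked for, a point or a joint stands for the part that bears it (a point fixed in the world has none). Each returns a list of dicts, best first, with "conf" (0 to 1); they miss things now and then, are a little off and sometimes report something else, mostly with a low value. They report only what shows in the picture. A call takes as long as a camera call.
- r.find_in(picture, label): "bbox" ([centre column, centre row, width, height] in pixels, round what is visible of it).
The state is a dict: "time_s": time; "qpos": joint angles; "qvel": joint speeds; "joint_torque": joint torques, N m; "eef_pos": TCP position; "orientation": TCP orientation; "ft_force": force on the tool from outside, world axes, zero at the start; "torque": the same for the moment, N m; "gripper_width": opening from 0.0 (shut) to 1.0 (fully open); "grip_force": force on a finger pad.
Only numpy, scipy, OpenCV 4.12 (cv2) and the standard library are available. Lean on these libraries where they do the work, as an engineer would, in place of code of your own. Each camera call takes 0.05 s, during which the arm holds its last target. There are 200 camera calls.

### The job

The heat exchanger has just been filled and its air must still bleed off. Take the pressure cap from the tray by its grip bar, fit it on the filler neck tabs down through the notches, press it down and turn it clockwise to the first stop only (half of its quarter turn), not into the lock. Finish still holding the cap there in the gripper; leave the other parts where they are.

Things in the scene. Friction and masses are not known exactly. Their poses are not given: they have to be found in the camera images.
- cap: Pale steel pressure cap with a black grip bar, 68 mm across, 49 mm high, 100 g, upright in the tray. Origin: centre of its plunger's underside, which it stands on; z up, x along the grip bar. Heights above the origin: plunger from 0 (34 mm across, foot tapered to 30), skirt 10 to 27 mm (63 mm inside), flat top face 27 mm. Same after half a turn. Red dots mark the tabs.
- cap_bar (a point): Centre of the cap's grip bar, 38 mm above the cap's origin. The bar is 50 mm long (cap x), 14 mm wide (cap y), and stands from 27 to 49 mm above the cap's origin.
- cap_tab (a point): Upper face of the steel tab at the cap's +x; its twin is at -x. The tabs stick inwards from the skirt's lower edge, 25 mm from the axis at their tips, 11 mm wide, 10 to 12.5 mm above the cap's origin. A sprung disc inside the cap meets the neck's mouth 2 mm before the tabs are low enough to turn; it pushes back with 5 N, then 1.2 N more per mm.
- neck: Steel filler neck, fixed on the heat exchanger. Origin: centre of its mouth, level with the flange's top, 165 mm above the bench; z up, x through the two notches. Bore 38 mm, flange 58 mm across, 3 mm thick. The tabs are under the flange and free to turn once the cap's origin is 15.5 mm below this origin. The cap turns only clockwise from above; the lock, not wanted, is at 90 degrees.
- notch (a point): Notch in the flange at the neck's +x, at the level of the mouth; its twin is at -x. 16 mm wide, cut in to 22.5 mm from the axis; a white paint dot lies on the green boss below each (boss 19.5 mm under the mouth). The tabs pass down when the cap's x lies along the neck's x, either way round, within 5 degrees.
- first_stop (a point): Where a tab's middle is at the first stop: 45 degrees clockwise of the notch, at the flange's underside; another is opposite. There the tabs butt against a ridge that hangs 3 mm below the underside. With the cap's origin 15.5 to 18 mm below the neck's origin the ridge stops them; pressed 18.5 mm or deeper they slip under it to the lock.
- exchanger: Heat exchanger carrying the neck: green cylinder on two timber cradles, 360 mm long along its y, 105 mm thick, fixed. Origin: bench level below its middle, z up. The neck is at (0, -50, 165) mm here, its x turned 45 degrees clockwise from this x. At the first stop the cap's bar points along this y, in line with the exchanger. Nothing on it is higher than the neck.
- tray: Grey plastic parts tray, fixed, 170 mm (x) by 130 mm (y), walls 18 mm high, floor 4 mm above the bench; origin: bench level under its centre. The cap stands in it.
- oil_filter: White and blue spin-on oil filter standing upright, 76 mm across, 92 mm high, origin at the centre of its underside. To be left alone.
- carton: Dark blue parts carton 75 x 90 x 65 mm, origin at the centre of its underside. To be left alone.
- pulley: Aluminium V-belt pulley lying flat, 80 mm across, 34 mm high, origin at the centre of its underside. To be left alone.

How it is judged:
By the outcome, as a careful person would: the job done as asked, in the order asked, and still so for the second after the job is handed in, while the arm keeps its last pose, push and grip.
It also fails if it takes over 45 s, if anything falls off the work surface, if the arm or the gripper's body presses on something with over 40 N, if the wrist force passes 120 N, or if a joint passes its speed limit or range.

## Working session

There is one attempt and no reset: what is moved stays moved. The work goes in short steps, Python scripts to look and compute and a tool call to move; the robot and the scene stay as the last step left them, time stands still between calls to the robot, and variables do not carry over. Pictures are saved under pics/ and viewed, at most 10 in all, crops included, and the job is handed in when it is done.

Besides the shell and the picture viewer there is one more tool, called as name(argument=value, ...), one argument or row to a line, values as JSON. servo_tool: Moves the arm, as the interface text tells. Its arguments: {"type":"object","properties":{"plan":{"type":"array"},"hand":{"type":"number"}},"required":["plan"]}

```bash
mkdir -p pics; cat > h.py <<'E'
import numpy as np, cv2
from cell import r
def cam(name):
    s=r.observe(); c=r.camera(name)
    if 'T_tool_cam' in c:
        T=np.eye(4);T[:3,:3]=np.array(s['orientation']);T[:3,3]=s['eef_pos'];T=T@np.array(c['T_tool_cam'])
        c['origin'],c['rotation']=T[:3,3],T[:3,:3]
    c['origin']=np.array(c['origin']);c['rotation']=np.array(c['rotation']).reshape(3,3)
    return c
def ray(c,u,v,z):
    d=c['rotation']@np.array([(u-c['cx'])/c['fx'],-(v-c['cy'])/c['fy'],-1])
    return c['origin']+d*(z-c['origin'][2])/d[2]
def proj(c,p):
    q=c['rotation'].T@(np.array(p)-c['origin']); return c['cx']+c['fx']*q[0]/-q[2], c['cy']-c['fy']*q[1]/-q[2]
def save(c,n): cv2.imwrite('pics/'+n,cv2.cvtColor(np.array(c['image']),cv2.COLOR_RGB2BGR))
E
python3 - <<'E'
from h import *
s=r.observe();print(s['time_s'],s['eef_pos'],np.round(s['orientation'],3),s['gripper_width'],s['ft_force'],r.grip_point_offset)
for n in('top','scene'):
    c=cam(n);save(c,n+'.png');print(n,c['origin'],{k:c[k] for k in c if k not in('image','rotation','origin')})
    for l in('cap','cap_bar','neck','notch','exchanger','tray'):
        for f in r.find_in(c,l)[:2]: print(l,round(f['conf'],2),np.round(f['bbox'],1))
E
```

```text
0.0 [ 0.27043081 -0.56299499  0.197134  ] [[ 0.901  0.433 -0.001]
 [ 0.433 -0.901  0.001]
 [-0.    -0.001 -1.   ]] 0.9967313642354032 [-0.06759572 -0.76565454  0.23813144] -0.0187
top [ 0.4492114  -0.0528858   1.08681182] {'fx': 516.2999050805107, 'fy': 516.2999050805107, 'cx': 321.403967005426, 'cy': 236.02557436067303, 'shot': 1}
cap 0.6 [400.6 305.2  35.   33.6]
cap_bar 0.88 [400.  305.   31.8  29.7]
neck 0.78 [204.6 301.9  40.2  31.9]
notch 0.69 [204.6 302.3  34.3  34. ]
exchanger 0.9 [189.6 308.2 188.3  82.4]
exchanger 0.68 [403.7 295.6  70.4  84.5]
tray 0.57 [402.9 295.8  70.1  86.9]
scene [ 1.08841244 -0.51363612  0.63356693] {'fx': 436.0507225419482, 'fy': 436.0507225419482, 'cx': 316.7007340273583, 'cy': 247.6402791494128, 'shot': 2}
cap 0.66 [219.5 297.7  37.8  32. ]
cap 0.62 [448.4 270.2  59.5  49.6]
cap_bar 0.73 [220.2 298.1  35.3  31.7]
cap_bar 0.63 [449.8 271.3  57.5  47. ]
neck 0.97 [352.6 184.3  35.5  18.6]
notch 0.72 [354.2 184.2  33.6  16.6]
exchanger 0.67 [357.4 215.4 119.2  95. ]
tray 0.69 [224.4 313.8 106.6  85.8]
tray 0.17 [219.8 297.1  33.4  37.7]
```

View pics/top.png

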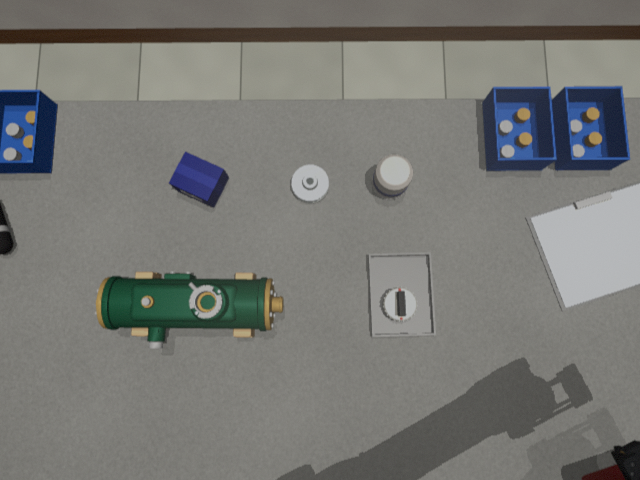

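View pics/scene.png

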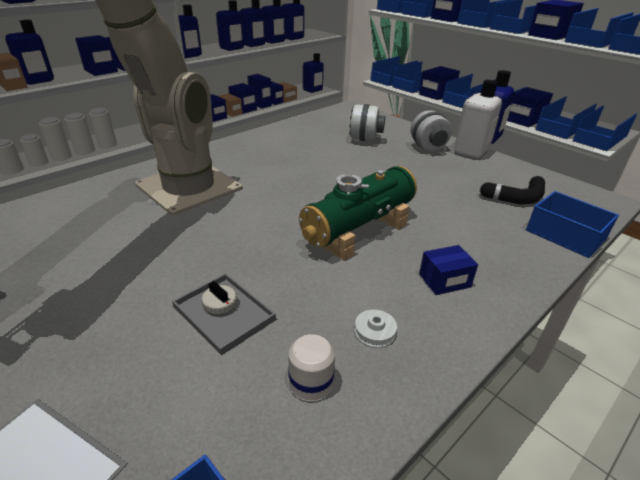

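The top view shows the cap at (401,304), its bar near image-vertical, in the tray. The neck is at (206,302) on the exchanger, which lies along the image horizontal. The scene view confirms that the cap is upright, bar tip dots near (212,285) and (229,299).

```bash
python3 - <<'E'
from h import *
c=cam('top');im=np.array(c['image']).astype(int)
print(c['rotation'].round(3))
print('neck',ray(c,206,302,.165),'cap',ray(c,401,304,.042+.011))
hsv=cv2.cvtColor(np.array(c['image']),cv2.COLOR_RGB2HSV)
sub=im[285:325,380:420]
def axis(m,off,z):
    v,u=np.nonzero(m);P=np.array([ray(c,a+off[0],b+off[1],z)[:2] for a,b in zip(u,v)])
    w,V=np.linalg.eigh(np.cov(P.T));d=V[:,1];print(len(u),P.mean(0),np.degrees(np.arctan2(d[1],d[0])),np.sqrt(w)*3.46)
axis(sub.max(2)<60,(380,285),.053)
red=(sub[...,0]>120)&(sub[...,1]<80); v,u=np.nonzero(red);print([(a+380,b+285) for a,b in zip(u,v)])
g=(hsv[...,0]>60)&(hsv[...,0]<95)&(hsv[...,1]>100);m=np.zeros_like(g);m[270:340,90:290]=g[270:340,90:290];axis(m,(0,0),.11)
s=cam('scene')
print('scene neck',ray(s,349,181,.165),'cap',ray(s,219,292,.053))
E
```

```text
[[-0.005  0.985 -0.171]
 [-1.    -0.006 -0.003]
 [-0.004  0.171  0.985]]
neck [0.49129065 0.15560201 0.165     ] cap [ 0.4905001 -0.2067512  0.053    ]
37 [ 0.49173357 -0.20093996] -178.47867812449965 [0.0032424 0.0489594]
[]
6030 [0.49028593 0.23271622] 88.85564317910581 [0.09438563 0.29548039]
scene neck [0.49754177 0.15314938 0.165     ] cap [ 0.50549604 -0.21289698  0.053     ]
```

servo_tool(
  plan=[
    [[14,22,2,0.12],[28,44,4,0.24],[42,66,6,0.36],[56,88,8,0.48],[70,112,10,0.6],[84,136,12,0.72],[98,160,14,0.84],[110,180,16,0.96]],
  ],
  hand=1,
)

```text
time_s: 1.47
eef_pos: [0.3817, -0.3815, 0.2143]
orientation: [[0.155, 0.988, 0.001], [0.988, -0.155, -0.0], [-0.0, 0.001, -1.0]]
ft_force: [0.0, -0.4, -0.2]
gripper_width: 0.996
grip_force: 0.0
```

servo_tool(
  plan=[
    [[14,22,0,0.12],[28,44,0,0.24],[42,66,0,0.36],[56,88,0,0.48],[70,112,0,0.6],[84,136,0,0.72],[98,160,0,0.84],[110,176,0,0.96]],
  ],
)

```text
time_s: 2.13
eef_pos: [0.4917, -0.2047, 0.2143]
orientation: [[-0.721, 0.693, 0.001], [0.693, 0.721, 0.0], [-0.0, 0.001, -1.0]]
ft_force: [0.2, 0.4, 0.2]
gripper_width: 1.004
grip_force: 0.0
```

servo_tool(
  plan=[
    [[0,0,0,0.12],[0,0,0,0.24],[0,0,0,0.36],[0,0,0,0.48],[0,0,0,0.6],[0,0,0,0.72],[0,0,0,0.77],[0,0,0,0.77]],
  ],
)

```text
time_s: 2.8
eef_pos: [0.4906, -0.2075, 0.2141]
orientation: [[-1.0, 0.002, 0.0], [0.002, 1.0, -0.0], [-0.0, -0.0, -1.0]]
ft_force: [1.4, -0.6, -0.8]
gripper_width: 1.0
grip_force: 0.0
```

```bash
python3 - <<'E'
from h import *
s=r.observe();print(s['time_s'],s['eef_pos'],np.round(s['orientation'],3),s['qpos'],s['ft_force'])
c=cam('wrist');save(c,'w1.png');print(c['origin'],c['rotation'].round(2),c['fx'])
for l in('cap','cap_bar'):
    for f in r.find_in(c,l)[:2]: print(l,f['conf'],f['bbox'])
E
```

```text
2.8 [ 0.49061842 -0.20747057  0.21406015] [[-1.     0.002  0.   ]
 [ 0.002  1.    -0.   ]
 [-0.    -0.    -1.   ]] [ 0.84325611  0.16530663 -0.58611742  1.65587306  0.09343194  1.34845921
  1.81209127] [ 1.39994344 -0.56613984 -0.79791561]
[ 0.41845155 -0.20718895  0.40072871] [[ 0.   -0.96 -0.27]
 [ 1.    0.    0.  ]
 [ 0.   -0.27  0.96]] 429.3569889477452
cap 0.77 [314.0, 208.5, 79.4, 77.8]
cap_bar 0.69 [313.8, 207.2, 80.9, 75.7]
```

View pics/w1.png

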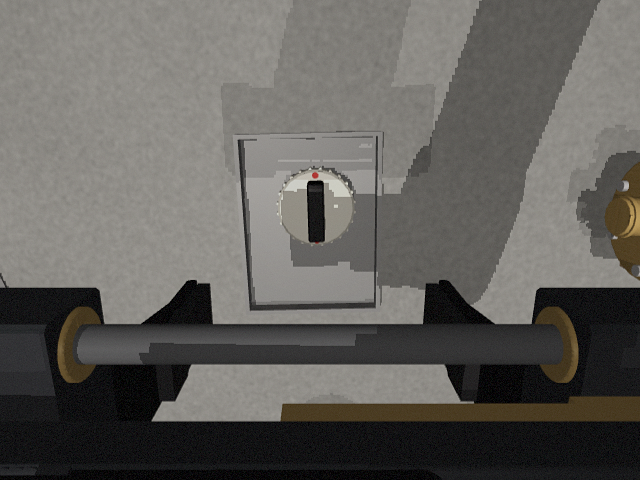

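The wrist view shows the cap disc at about (316,206). Its black bar runs nearly vertically (316,181 to 242), with red dots at (315,175) and (317,243).

```bash
python3 - <<'E'
from h import *
c=cam('wrist');im=np.array(c['image']).astype(int)
print([k for k in c])
sub=im[160:255,270:365]
m=(sub.max(2)<60);m=cv2.morphologyEx(m.astype('uint8'),cv2.MORPH_OPEN,np.ones((5,5)))
n,L,S,C=cv2.connectedComponentsWithStats(m);i=1+S[1:,4].argmax();m=L==i;print(S[i],C[i])
v,u=np.nonzero(m);P=np.array([ray(c,a+270,b+160,.053)[:2] for a,b in zip(u,v)])
d=np.linalg.eigh(np.cov(P.T))[1][:,1];print('bar',(P.min(0)+P.max(0))/2,P.mean(0),np.ptp(P,0),np.degrees(np.arctan2(d[1],d[0])))
red=(sub[...,0]>120)&(sub[...,1]<90);v,u=np.nonzero(red)
for h in(v<40,v>=40):
    if h.any(): print('red',u[h].mean()+270,v[h].mean()+160,ray(c,u[h].mean()+270,v[h].mean()+160,.031))
for f in r.find_in(c,'cap')[:1]: b=f['bbox'];print('disc',ray(c,b[0],b[1],.028))
print('tray edges',ray(c,236,200,.018),ray(c,380,200,.018))
E
```

```text
['image', 'fx', 'fy', 'cx', 'cy', 'T_tool_cam', 'shot', 'origin', 'rotation']
[  37   21   18   61 1004] [45.56075697 50.97211155]
bar [ 0.49072142 -0.20876927] [ 0.49038153 -0.20874139] [0.05052382 0.01395522] -178.71616938289418
red 314.5 175.0 [ 0.46331395 -0.2095563   0.031     ]
red 316.0 243.0 [ 0.52398204 -0.20867624  0.031     ]
disc [ 0.49216499 -0.20926638  0.028     ]
tray edges [ 0.48694078 -0.28062288  0.018     ] [ 0.48769961 -0.15074618  0.018     ]
```

servo_tool(
  plan=[
    [[1,-1,-25,0.02],[1,-1,-50,0.02],[1,-1,-80,0.02],[1,-1,-110,0.02],[1,-1,-135,0.02],[1,-1,-150,0.02],[1,-1,-160,0.02],[1,-1,-160,0.02]],
  ],
)

```text
time_s: 3.72
eef_pos: [0.4905, -0.2079, 0.0521]
orientation: [[-1.0, -0.016, -0.003], [-0.016, 1.0, 0.002], [0.003, 0.002, -1.0]]
ft_force: [-0.6, 0.1, -0.5]
gripper_width: 1.003
grip_force: 0.0
```

servo_tool(
  plan=[
    [[0,0,-6,0],[0,0,-12,0],[0,0,-16,0],[0,0,-19,0],[0,0,-19,0],[0,0,-19,0],[0,0,-19,0],[0,0,-19,0]],
  ],
)

```text
time_s: 4.38
eef_pos: [0.4919, -0.2085, 0.0353]
orientation: [[-1.0, -0.016, 0.0], [-0.016, 1.0, -0.0], [-0.0, -0.0, -1.0]]
ft_force: [0.1, 1.1, 0.6]
gripper_width: 0.998
grip_force: 0.0
```

servo_tool(
  plan=[
    [[0,0,0,0],[0,0,0,0],[0,0,0,0],[0,0,0,0],[0,0,0,0],[0,0,0,0],[0,0,0,0],[0,0,0,0]],
  ],
  hand=0,
)

```text
time_s: 5.05
eef_pos: [0.4916, -0.2084, 0.035]
orientation: [[-1.0, -0.016, -0.0], [-0.016, 1.0, 0.0], [0.0, 0.0, -1.0]]
ft_force: [0.5, 0.1, -0.6]
gripper_width: 0.48
grip_force: 0.0
```

servo_tool(
  plan=[
    [[0,0,0,0],[0,0,0,0],[0,0,0,0],[0,0,0,0],[0,0,0,0],[0,0,0,0],[0,0,0,0],[0,0,0,0]],
  ],
)

```text
time_s: 5.72
eef_pos: [0.4916, -0.2084, 0.035]
orientation: [[-1.0, -0.016, -0.0], [-0.016, 1.0, 0.0], [0.0, 0.0, -1.0]]
ft_force: [-0.2, 0.3, 0.5]
gripper_width: 0.005
grip_force: 0.0
```

The gripper closed on nothing (width 0.005), so I'm taking another look.

```bash
python3 - <<'E'
from h import *
a=cam('wrist');b=cam('scene');t=cam('top')
I=np.array(a['image'])[100:480,120:520];J=cv2.resize(np.array(b['image'])[220:360,140:300],None,fx=2.4,fy=2.4);K=cv2.resize(np.array(t['image'])[240:350,350:450],None,fx=3,fy=3)
o=np.zeros((600,800,3),'uint8');o[:380,:400]=I;o[:336,410:794]=J;o[340:600,400:700]=K[:260]
save({'image':o},'g1.png');print(r.observe()['gripper_width'],r.observe()['grip_force'])
E
```

```text
0.0071191259530394 0.0
```

View pics/g1.png

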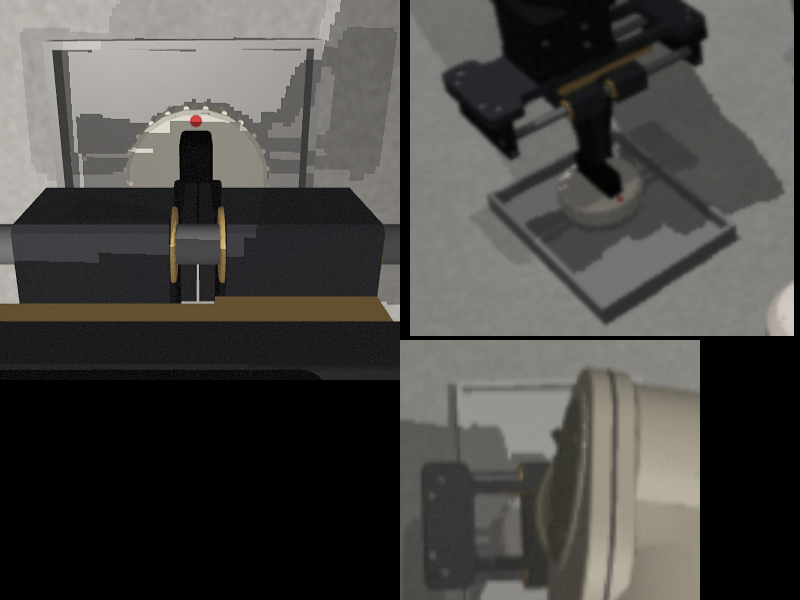

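The wrist crop shows the fingers shut over the bar's middle, with the bar's -x end visible at crop (196,150). In the scene crop the finger ends at about (600,165), on top of the bar. The fingers seem to be above the bar, so I'm checking heights by projection.

```bash
python3 - <<'E'
from h import *
a=cam('wrist');b=cam('scene');p=r.observe()['eef_pos']
for z in(0,.02,.04):
    q=np.array(p)+[0,0,z];print(z,'wrist',proj(a,q),'scene',proj(b,q), 'crop', (proj(b,q)[0]-140)*2.4+410,(proj(b,q)[1]-220)*2.4)
for x in(-.025,0,.025):
  for z in (.031,.053):
    q=[.4915+x,-.2088,z];u,v=proj(b,q);print('bar',x,z,'scene',np.round((u,v,(u-140)*2.4+410,(v-220)*2.4)),'wristcrop',np.round(np.array(proj(a,q))-[120,100]))
I=np.array(b['image'])[255:325,180:270];save({'image':cv2.resize(I,None,fx=8,fy=8,interpolation=cv2.INTER_CUBIC)},'g2.png')
E
```

```text
0 wrist (np.float64(316.93797059839534), np.float64(282.084512928054)) scene (np.float64(218.09449415203358), np.float64(294.1678791284058)) crop 597.4267859648805 178.00290990817388
0.02 wrist (np.float64(316.8964297407713), np.float64(299.3743584536628)) scene (np.float64(216.93526528088728), np.float64(286.67456325820694)) crop 594.6446366741295 160.01895181969667
0.04 wrist (np.float64(316.84491411820767), np.float64(320.815830951446)) scene (np.float64(215.74342917230692), np.float64(278.97047250495433)) crop 591.7842300135366 141.5291340118904
bar -0.025 0.031 scene [211. 289. 581. 167.] wristcrop [197. 127.]
bar -0.025 0.053 scene [210. 281. 578. 147.] wristcrop [197. 140.]
bar 0 0.031 scene [218. 296. 597. 182.] wristcrop [196. 179.]
bar 0 0.053 scene [217. 287. 594. 162.] wristcrop [196. 197.]
bar 0.025 0.031 scene [225. 302. 614. 197.] wristcrop [195. 227.]
bar 0.025 0.053 scene [224. 294. 611. 177.] wristcrop [195. 250.]
```

View pics/g2.png

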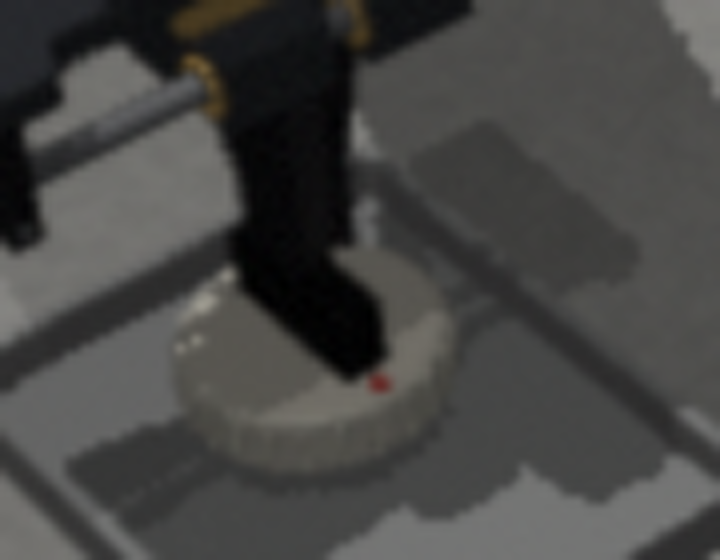

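servo_tool(
  plan=[
    [[0,0,0,0],[0,0,0,0],[0,0,0,0],[0,0,0,0],[0,0,0,0],[0,0,0,0],[0,0,0,0],[0,0,0,0]],
  ],
  hand=0.42,
)

```text
time_s: 6.63
eef_pos: [0.4917, -0.2084, 0.035]
orientation: [[-1.0, -0.016, -0.0], [-0.016, 1.0, 0.0], [0.0, 0.0, -1.0]]
ft_force: [-0.6, -0.3, 1.0]
gripper_width: 0.412
grip_force: 0.0
```

```bash
python3 - <<'E'
from h import *
a=cam('wrist');b=cam('scene');t=cam('top');print(np.array(a['T_tool_cam']).round(3))
I=cv2.resize(np.array(a['image'])[180:400,190:450],None,fx=1.5,fy=1.5);J=cv2.resize(np.array(b['image'])[235:325,170:270],None,fx=4,fy=4)
o=np.zeros((400,800,3),'uint8');o[:330,:390]=I;o[:360,400:800]=J
save({'image':cv2.convertScaleAbs(o,alpha=1.8,beta=10)},'g3.png')
p=np.array(r.observe()['eef_pos']);print(p,r.observe()['gripper_width'])
for y in(-.018,.018):
  for z in(0,.02):print(y,z,(np.array(proj(a,p+[-.0095,y,z]))-[190,180])*1.5,(np.array(proj(b,p+[0,y,z]))-[170,235])*4+[400,0])
E
```

```text
[[ 0.     0.964  0.266  0.072]
 [ 1.    -0.    -0.     0.   ]
 [-0.     0.266 -0.964 -0.187]
 [ 0.     0.     0.     1.   ]]
[ 0.49163881 -0.20838729  0.03496158] 0.4182455221738485
-0.018 0 [131.92390921 123.04717907] [561.2588909  253.24962383]
-0.018 0.02 [125.50193947 146.091364  ] [556.1306329  223.15566918]
0.018 0 [249.81919488 124.89673289] [622.9195146  220.47922321]
0.018 0.02 [256.21337363 148.12004056] [618.75484131 190.6301252 ]
```

View pics/g3.png

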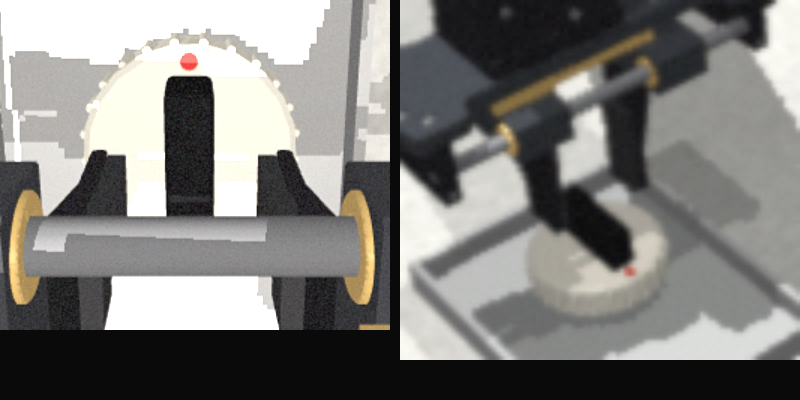

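The wrist crop shows the half-open fingertips at row ~150. That matches points about 20 mm above the reported TCP (the scene view agrees), so the fingers really end about 19 mm higher than reported. I'm going down in small steps while watching the force.

servo_tool(
  plan=[
    [[0,0,-3,0],[0,0,-6,0],[0,0,-9,0],[0,0,-12,0],[0,0,-14,0],[0,0,-15,0],[0,0,-15,0],[0,0,-15,0]],
  ],
)

```text
time_s: 7.45
eef_pos: [0.4917, -0.2084, 0.0199]
orientation: [[-1.0, -0.016, -0.0], [-0.016, 1.0, 0.0], [0.0, 0.0, -1.0]]
ft_force: [0.1, 0.3, -0.2]
gripper_width: 0.423
grip_force: 0.0
```

```bash
python3 - <<'E'
from h import *
a=cam('wrist')
I=cv2.resize(np.array(a['image'])[180:400,190:450],None,fx=1.5,fy=1.5)
save({'image':cv2.convertScaleAbs(I,alpha=1.8,beta=10)},'g4.png')
p=np.array(r.observe()['eef_pos']);print(p,r.observe()['ft_force'])
for z in(0,.019):print(z,(np.array(proj(a,p+[-.0095,.018,z]))-[190,180])*1.5)
E
```

```text
[ 0.49173647 -0.20838035  0.02006604] [-0.06176187  0.23486519  0.42112084]
0 [249.84222532 125.30181596]
0.019 [255.89286835 147.29755969]
```

View pics/g4.png

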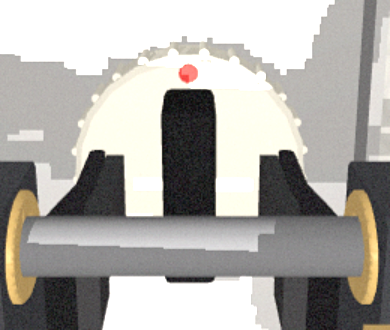

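At reported z 0.020, below the cap's top face, there is still no contact, so the offset is confirmed. I'll go 3 mm lower and close.

servo_tool(
  plan=[
    [[0,0,-1.5,0],[0,0,-3,0],[0,0,-3,0],[0,0,-3,0],[0,0,-3,0],[0,0,-3,0],[0,0,-3,0],[0,0,-3,0]],
  ],
)

```text
time_s: 8.17
eef_pos: [0.4917, -0.2084, 0.017]
orientation: [[-1.0, -0.016, 0.0], [-0.016, 1.0, 0.0], [-0.0, 0.0, -1.0]]
ft_force: [-0.2, 0.2, 0.8]
gripper_width: 0.416
grip_force: 0.0
```

servo_tool(
  plan=[
    [[0,0,0,0],[0,0,0,0],[0,0,0,0],[0,0,0,0],[0,0,0,0],[0,0,0,0],[0,0,0,0],[0,0,0,0]],
  ],
  hand=0,
)

```text
time_s: 8.83
eef_pos: [0.4916, -0.2084, 0.017]
orientation: [[-1.0, -0.016, -0.0], [-0.016, 1.0, 0.0], [0.0, 0.0, -1.0]]
ft_force: [0.4, -0.4, 0.2]
gripper_width: 0.161
grip_force: 30.0
```

Gripped (14 mm, 30 N). Lifting, then moving to a look-out position beside the neck.

servo_tool(
  plan=[
    [[0,0,10,0],[0,0,35,0],[0,0,65,0],[0,0,100,0],[0,0,135,0],[0,0,170,0],[5,25,205,-0.05],[10,55,230,-0.12]],
  ],
)

```text
time_s: 9.5
eef_pos: [0.5015, -0.1551, 0.2504]
orientation: [[-0.994, 0.11, 0.002], [0.11, 0.994, -0.001], [-0.002, -0.001, -1.0]]
ft_force: [1.6, 0.5, -0.1]
gripper_width: 0.158
grip_force: 30.0
```

servo_tool(
  plan=[
    [[6,35,8,-0.1],[12,70,13,-0.2],[18,105,13,-0.3],[24,140,13,-0.4],[30,175,13,-0.5],[38,210,13,-0.6],[44,240,13,-0.7],[46,250,13,-0.7]],
  ],
)

```text
time_s: 10.17
eef_pos: [0.547, 0.1024, 0.2608]
orientation: [[-0.693, 0.72, 0.0], [0.72, 0.693, 0.002], [0.001, 0.002, -1.0]]
ft_force: [-0.5, 0.8, 0.2]
gripper_width: 0.158
grip_force: 30.0
```

```bash
python3 - <<'E'
from h import *
s=r.observe();print(s['time_s'],s['eef_pos'],np.round(s['orientation'],3),s['qpos'],s['ft_force'],s['gripper_width'])
a=cam('wrist');save(a,'w2.png')
for l in('neck','notch','cap'):
    for f in r.find_in(a,l)[:2]: print(l,f['conf'],f['bbox'],ray(a,*f['bbox'][:2],.165))
E
```

```text
10.1667 [0.54699196 0.10243947 0.26080251] [[-0.693  0.72   0.   ]
 [ 0.72   0.693  0.002]
 [ 0.001  0.002 -1.   ]] [ 0.3790966   0.22887553 -0.75666653  1.51512303  0.15542762  1.45874748
  0.38457233] [-0.46775328  0.84489893  0.17770288] 0.15804995931276508
neck 0.63 [325.7, 114.4, 120.8, 96.8] [0.49824069 0.16167115 0.165     ]
notch 0.79 [326.6, 111.3, 115.3, 89.8] [0.49733976 0.16341125 0.165     ]
cap 0.66 [314.2, 292.1, 158.2, 167.3] [0.57644693 0.06965312 0.165     ]
```

View pics/w2.png

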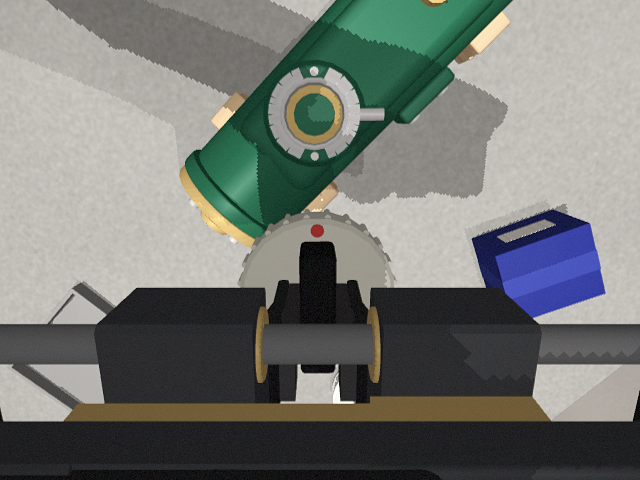

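The wrist view shows the neck's flange at (314,114) with its white notch dots at (314,71) and (314,157). The held cap has its red dot at (317,231) and its bar vertical at column 318, so the yaw is almost aligned.

```bash
cat > m.py <<'E'
from h import *
s=r.observe();e=np.array(s['eef_pos']);R=np.array(s['orientation']);a=cam('wrist');im=np.array(a['image']).astype(int)
def cen(m,u0,v0):
    n,L,S,C=cv2.connectedComponentsWithStats(m.astype('uint8'));i=1+S[1:,4].argmax();return C[i]+[u0,v0],S[i]
red,S=cen((im[200:260,290:345,0]>110)&(im[200:260,290:345,1]<80),290,200)
p=ray(a,*red,e[2]+.014);t=R.T@(p-e);print('red',red,S[2:],'tool mm',t*1e3)
D=[]
for v0 in(60,146):
    sub=im[v0:v0+22,303:326];c,S=cen(sub.min(2)>170,303,v0);D.append(ray(a,*c,.1455));print(c,S[2:],D[-1])
D=np.array(D);n=D.mean(0);d=D[0]-D[1];print('neck',n,np.linalg.norm(d),'notch yaw',np.degrees(np.arctan2(d[1],d[0])),'tool yaw',np.degrees(np.arctan2(R[1,0],R[0,0])))
g=im[65:162,265:363];m=(np.ptp(g,axis=2)<25)&(g.min(2)>90);v,u=np.nonzero(m)
print('flange px',u.min()+265,u.max()+265,v.min()+65,v.max()+65)
E
python3 m.py
```

```text
red [316.87692308 230.40769231] [ 13  13 130] tool mm [ 28.60899041   0.28932045 -14.00881561]
[321.10638298  62.46808511] [ 9  7 47] [0.47376099 0.17616648 0.1455    ]
[320.88888889 148.11111111] [ 7  6 36] [0.51188041 0.13669724 0.1455    ]
neck [0.4928207  0.15643186 0.1455    ] 0.054871767844567175 notch yaw 134.00332459263203 tool yaw 134.00786161715226
flange px 265 362 65 161
```

```bash
sed -i 's/for v0 in(60,146)/for v0 in(50,136)/; s/v0:v0+22,303:326/v0:v0+24,308:334/; s/,303,v0)/,308,v0)/' m.py; sed -i '/^g=/,$d' m.py; echo "print(e)" >> m.py; python3 m.py
```

```text
red [316.88372093 230.45736434] [ 13  12 129] tool mm [ 28.59013473   0.29250618 -14.01489069]
[324.48611111  69.19444444] [20  7 72] [0.47848109 0.17412295 0.1455    ]
[321.58536585 146.87804878] [ 8  7 41] [0.51183612 0.13694278 0.1455    ]
neck [0.49515861 0.15553286 0.1455    ] 0.04994921124442736 notch yaw 131.8958804890042 tool yaw 133.91100389945527
[0.54765848 0.09490613 0.26013614]
```

```bash
python3 - <<'E'
import re
t=open('m.py').read();i=t.index('D=[]');j=t.index('D=np.array')
open('m.py','w').write(t[:i]+'''D=[]
sub=(im[30:230,270:380].min(2)>170).astype('uint8');n,L,S,C=cv2.connectedComponentsWithStats(sub)
for k in range(1,n):
    w,h,A=S[k,2:]
    if A>=25 and max(w,h)<14 and A>.65*w*h and max(w,h)<1.5*min(w,h): c=C[k]+[270,30];D.append(ray(a,*c,.1455));print(c,w,h,A,D[-1])
'''+t[j:])
E
python3 m.py
```

```text
red [316.83969466 230.3740458 ] [ 13  13 131] tool mm [ 28.62692629   0.27443112 -14.01753015]
[321.5  60. ] 8 9 58 [0.47331417 0.1766259  0.1455    ]
[321.85  146.325] 7 7 40 [0.51182105 0.13713767 0.1455    ]
neck [0.49256761 0.15688178 0.1455    ] 0.05515523633496426 notch yaw 134.27912444715363 tool yaw 133.86360594726582
[0.54772505 0.09467984 0.26012369]
```

servo_tool(
  plan=[
    [[-9,10,0,0],[-20,22,0,0],[-31,35,0,0.007],[-42,47,0,0.007],[-50,56,0,0.007],[-56.5,63,0,0.007],[-56.5,63,0,0.007],[-56.5,63,0,0.007]],
  ],
)

```text
time_s: 11.18
eef_pos: [0.4911, 0.1597, 0.2601]
orientation: [[-0.699, 0.715, 0.001], [0.715, 0.699, -0.0], [-0.001, 0.0, -1.0]]
ft_force: [0.7, -1.1, -0.7]
gripper_width: 0.153
grip_force: 30.0
```

servo_tool(
  plan=[
    [[0,0,-15,0],[0,0,-30,0],[0,0,-45,0],[0,0,-58,0],[0,0,-65,0],[0,0,-70,0],[0,0,-70,0],[0,0,-70,0]],
  ],
)

```text
time_s: 11.85
eef_pos: [0.4915, 0.1595, 0.1903]
orientation: [[-0.699, 0.715, 0.0], [0.715, 0.699, 0.0], [-0.0, 0.0, -1.0]]
ft_force: [0.3, 0.1, -0.7]
gripper_width: 0.161
grip_force: 30.0
```

```bash
python3 - <<'E'
from h import *
s=r.observe();print(s['time_s'],s['eef_pos'],np.round(s['orientation'],3),s['ft_force'])
a=cam('wrist');b=cam('scene')
I=np.array(a['image'])[100:400,170:470];I=cv2.resize(I,None,fx=1.3,fy=1.3);J=cv2.resize(np.array(b['image'])[140:220,310:410],None,fx=4,fy=4)
o=np.zeros((400,800,3),'uint8');o[:390,:390]=I;o[:320,400:800]=J
save({'image':cv2.convertScaleAbs(o,alpha=1.6,beta=10)},'w3.png')
E
```

```text
11.85 [0.49148211 0.1594875  0.19033992] [[-0.699  0.715  0.   ]
 [ 0.715  0.699  0.   ]
 [-0.     0.    -1.   ]] [ 0.31470632  0.10223551 -0.65691441]
```

View pics/w3.png

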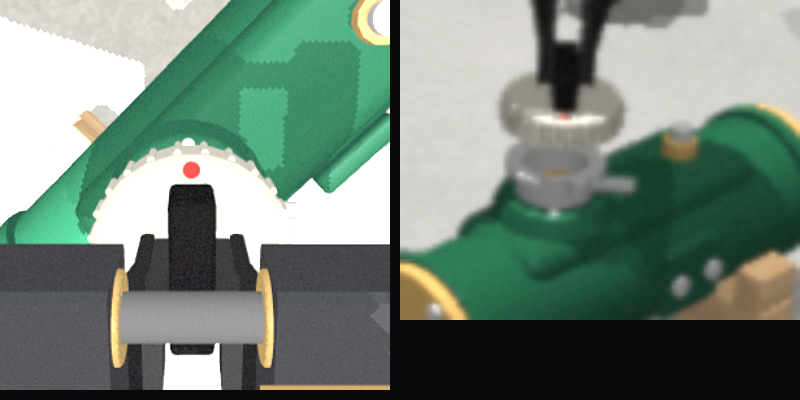

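The wrist crop shows the cap over the neck with its red dot (191,170) in line with the notch dot (188,141). The scene crop shows the cap a little above the mouth. I'll make a 1.7 mm correction, then enter the bore.

servo_tool(
  plan=[
    [[-0.3,-1.7,0,0],[-0.3,-1.7,-3,0],[-0.3,-1.7,-7,0],[-0.3,-1.7,-11,0],[-0.3,-1.7,-15,0],[-0.3,-1.7,-18,0],[-0.3,-1.7,-20,0],[-0.3,-1.7,-20,0]],
  ],
)

```text
time_s: 12.62
eef_pos: [0.4906, 0.1578, 0.1694]
orientation: [[-0.699, 0.715, -0.001], [0.715, 0.699, -0.0], [0.0, -0.001, -1.0]]
ft_force: [-0.1, 0.6, -0.8]
gripper_width: 0.159
grip_force: 30.0
```

servo_tool(
  plan=[
    [[0,0,-1,0],[0,0,-2,0],[0,0,-3,0],[0,0,-4,0],[0,0,-5,0],[0,0,-5,0],[0,0,-5,0],[0,0,-5,0]],
  ],
)

```text
time_s: 13.28
eef_pos: [0.4909, 0.158, 0.165]
orientation: [[-0.699, 0.715, 0.0], [0.715, 0.699, 0.0], [0.0, 0.0, -1.0]]
ft_force: [0.3, 0.1, -1.2]
gripper_width: 0.157
grip_force: 30.0
```

servo_tool(
  plan=[
    [[0,0,-0.6,0],[0,0,-1.2,0],[0,0,-1.8,0],[0,0,-2.5,0],[0,0,-3.2,0],[0,0,-3.6,0],[0,0,-3.6,0],[0,0,-3.6,0]],
  ],
)

```text
time_s: 13.95
eef_pos: [0.491, 0.1579, 0.1619]
orientation: [[-0.699, 0.715, 0.0], [0.715, 0.699, -0.0], [-0.0, 0.0, -1.0]]
ft_force: [-3.0, -1.2, 6.6]
gripper_width: 0.16
grip_force: 30.0
```

servo_tool(
  plan=[
    [[0,0,-0.5,0],[0,0,-0.7,0],[0.1,0,-0.7,-0.06],[0.2,0.1,-0.7,-0.13],[0.3,0.1,-0.7,-0.2],[0.4,0.2,-0.7,-0.27],[0.5,0.3,-0.7,-0.34],[0.5,0.3,-0.7,-0.34]],
  ],
)

```text
time_s: 14.62
eef_pos: [0.4921, 0.1587, 0.1616]
orientation: [[-0.417, 0.909, 0.002], [0.909, 0.417, 0.001], [-0.0, 0.002, -1.0]]
ft_force: [-1.5, -0.2, 7.2]
gripper_width: 0.162
grip_force: 30.0
```

```bash
python3 - <<'E'
from h import *
s=r.observe();print(s['ft_force'],s['torque'],s['eef_pos'])
E
```

```text
[-1.51156466 -0.17444306  7.17820594] [ 0.09642553 -0.09111826 -0.08335795] [0.4921443 0.1587266 0.1616088]
```

servo_tool(
  plan=[
    [[0.1,0.1,0,-0.06],[0.2,0.1,0,-0.12],[0.3,0.2,0,-0.18],[0.4,0.3,0,-0.24],[0.5,0.3,0,-0.3],[0.6,0.4,0,-0.36],[0.6,0.4,0,-0.42],[0.6,0.4,0,-0.42]],
  ],
)

```text
time_s: 15.28
eef_pos: [0.4927, 0.1589, 0.1616]
orientation: [[-0.01, 1.0, 0.002], [1.0, 0.01, 0.0], [0.0, 0.002, -1.0]]
ft_force: [-0.1, -1.2, 7.0]
gripper_width: 0.155
grip_force: 30.0
```

```bash
python3 - <<'E'
from h import *
s=r.observe();R=np.array(s['orientation']);print(s['ft_force'],s['torque'],s['eef_pos'],np.degrees(np.arctan2(R[1,0],R[0,0])))
E
```

```text
[-0.13500931 -1.15759742  7.04850027] [-0.17173515  0.05272228  0.00438389] [0.49265638 0.15885256 0.1615602 ] 90.58401457447331
```

servo_tool(
  plan=[
    [[0,0,0,-0.01],[0,0,0,-0.02],[0,0,0,-0.03],[0,0,0,-0.04],[0,0,0,-0.045],[0,0,0,-0.045],[0,0,0,-0.045],[0,0,0,-0.045]],
  ],
)

```text
time_s: 15.95
eef_pos: [0.4927, 0.1589, 0.1616]
orientation: [[0.031, 1.0, 0.002], [1.0, -0.031, 0.0], [0.0, 0.002, -1.0]]
ft_force: [-1.5, -0.8, 7.3]
gripper_width: 0.153
grip_force: 30.0
```

```bash
python3 - <<'E'
from h import *
s=r.observe();R=np.array(s['orientation']);print(s['ft_force'],s['torque'],s['eef_pos'],np.degrees(np.arctan2(R[1,0],R[0,0])))
E
```

```text
[-1.51723969 -0.78192173  7.33597784] [-0.20377753  0.06980369  0.1314738 ] [0.49265754 0.15886251 0.16155384] 88.23708790782729
```

servo_tool(
  plan=[
    [[0,0,0,-0.01],[0,0,0,-0.02],[0,0,0,-0.03],[0,0,0,-0.03],[0,0,0,-0.03],[0,0,0,-0.03],[0,0,0,-0.03],[0,0,0,-0.03]],
  ],
)

```text
time_s: 16.62
eef_pos: [0.4928, 0.1588, 0.1616]
orientation: [[0.061, 0.998, 0.002], [0.998, -0.061, 0.0], [0.0, 0.002, -1.0]]
ft_force: [-0.5, -1.0, 6.9]
gripper_width: 0.156
grip_force: 30.0
```

```bash
python3 - <<'E'
from h import *
s=r.observe();R=np.array(s['orientation']);print(s['ft_force'],s['torque'],s['eef_pos'],np.degrees(np.arctan2(R[1,0],R[0,0])))
c=cam('wrist');b=cam('scene')
o=np.zeros((400,800,3),'uint8');o[:390,:390]=cv2.resize(np.array(c['image'])[100:400,170:470],None,fx=1.3,fy=1.3);o[:320,400:]=cv2.resize(np.array(b['image'])[140:220,310:410],None,fx=4,fy=4)
save({'image':cv2.convertScaleAbs(o,alpha=1.6,beta=10)},'w4.png')
E
```

```text
[-0.48767375 -0.98799334  6.86230765] [-0.25358059 -0.17516363  0.28013573] [0.49283787 0.1587645  0.16157985] 86.52208612372075
```

View pics/w4.png

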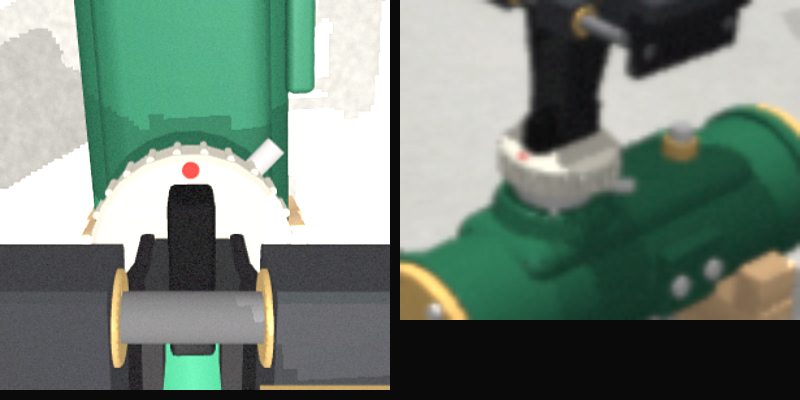

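The wrist crop shows the bar in line with the exchanger and the cap seated. The rise in moment (0 → 0.13 → 0.28 N m) shows the tabs are against the first stop. I'll ease back the slight over-turn and check.

servo_tool(
  plan=[
    [[0,0,0,0.01],[0,0,0,0.02],[0,0,0,0.025],[0,0,0,0.025],[0,0,0,0.025],[0,0,0,0.025],[0,0,0,0.025],[0,0,0,0.025]],
  ],
)

```text
time_s: 17.38
eef_pos: [0.4929, 0.1587, 0.1616]
orientation: [[0.036, 0.999, 0.002], [0.999, -0.036, 0.0], [0.0, 0.002, -1.0]]
ft_force: [0.6, -0.9, 6.8]
gripper_width: 0.159
grip_force: 30.0
```

```bash
python3 - <<'E'
from h import *
s=r.observe();R=np.array(s['orientation']);print(s['time_s'],s['ft_force'],s['torque'],s['eef_pos'],np.degrees(np.arctan2(R[1,0],R[0,0])),s['grip_force'])
for k in range(2):
    a=cam('wrist');im=np.array(a['image']).astype(int);sub=im[200:260,290:345];v,u=np.nonzero((sub[...,0]>110)&(sub[...,1]<80))
    e=np.array(s['eef_pos']);print('red tool mm',R.T@(ray(a,u.mean()+290,v.mean()+200,e[2]+.014)-e)*1e3)
E
```

```text
17.3833 [ 0.6347603  -0.94249154  6.82968194] [-0.25411309 -0.18518488 -0.03328225] [0.49290752 0.15873195 0.16160215] 87.92518618280262 29.98216599225998
red tool mm [ 28.98500723   0.33419377 -13.98754182]
red tool mm [ 28.93266522   0.3504745  -13.98752362]
```

```bash
python3 -c "
from cell import r
print(r.hand_in())"
```

```text
the job is handed in; nothing more can be done
None
```

The cap is on the filler neck, turned clockwise about 45° to the first stop, about 16.4 mm below the mouth (short of the 18.5 mm where it could slip into the lock), still held in the gripper, and handed in at about 17.5 s.

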